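Short spin on the bench centrifuge

TASK

Give the tubes in the small bench centrifuge a short spin, using only closed fingers: push its lid fully shut, then switch it on by pressing the raised half of the rocker all the way down, then press the large round key fully down and finish while still holding it down. Do not press the small round key or the large key too early, do not lift, grip or shift the centrifuge, and leave everything else on the bench where it stands.

Things in the scene. Friction and masses are not known exactly. Their poses are not given: they have to be found in the camera images.
- spinner: small white bench centrifuge, 210 deep (x) x 170 wide (y) x 60 mm high, 2.4 kg, loose on rubber feet. Origin: centre of underside; -x is its front (dark blank display, towards the robot), +y its left, z up. Controls in a row on top, 76 mm in front of the origin: paddle rocker at y +56 mm, small round key at +4 mm, large round key at -50 mm; behind them the round rotor chamber and lid
- lid (a joint): opening angle of the lid, rad: 0 = shut flat, 1.2 = fully open; starts half open (0.6 to 1.0). Flat lid with grey frame and clear window, 132 mm front to back, 128 mm wide, 12 mm thick, hinged along the back of the centrifuge. Stiff hinge: it stays at any angle; 1 to 2 N down on its front bar moves it
- lid_hinge (a point): middle of the lid's hinge axis, 98 mm behind the centrifuge's origin, 66 mm above its underside. The frame turns with the lid and equals the centrifuge's when shut; y is the hinge axis
- lid_rim (a point): middle of the outer (upper) face of the lid's front frame bar, 122 mm along the lid from the hinge axis and 7 mm above it; 73 mm above the underside of the centrifuge when shut. The bar is 20 mm deep and 128 mm wide; a 44 mm wide tab reaches 18 mm in front of this point
- rocker (a joint): angle of the rocker in rad: 0 = off (the half nearest the front edge stands raised), 0.4 = fully on (that half pressed down level). It stays where it is left, so press it fully to its stop; about 2 to 4 N
- rocker_raised (a point): middle of the upper face of the rocker's raised front half: the point to press; turns with the rocker. Paddle 20 mm wide, 44 mm front to back, V-shaped from the side. Pressed, this face sinks about 6 mm and ends level, 63 mm above the underside of the centrifuge, 3 mm above its top
- spin_key (a joint): how far the large round key is pressed, in m: 0 = up, 0.006 = fully down. Sprung: 1.5 N starts it, 5 N takes it fully down, and it returns when let go
- spin_key_top (a point): centre of the top face of the large round key, 24 mm across in a 40 mm round collar; 76 mm above the underside of the centrifuge when up, its collar 10 mm lower
- release_key (a joint): how far the small round key (lid release) is pressed, in m: 0 = up, 0.006 = fully down; same spring. Not to be pressed
- release_key_top (a point): centre of the top face of the small round key, 12 mm across in a 28 mm collar; 76 mm above the underside of the centrifuge
- beaker: empty 100 mL glass beaker, 54 mm across, 68 mm tall, standing close by the left side of the centrifuge; bystander. Origin: centre of its underside
- big_weight: knobbed metal calibration weight, 30 mm across, 44 mm tall, close by the left side of the centrifuge; bystander. Origin: centre of its underside
- small_weight: knobbed metal calibration weight, 24 mm across, 35 mm tall, right of the centrifuge; bystander. Origin: centre of its underside
- tip_box: pipette tip box with a clear lid, 96x128x97 mm, farther left; bystander. Origin: centre of its underside
- rack: four-way tube rack, 57x175x93 mm, farther left; bystander. Origin: centre of its underside

How it is judged:
On the way, in this order (a step that is already met when the one before it is completed fails the run):
1. the lid is pushed shut (value of joint lid below 0.04 rad), for 0.2 s.
2. with the lid shut, the rocker is fully on (value of joint lid below 0.04 rad and value of joint rocker above 0.32 rad), for 0.2 s.
3. the large round key is held down by the fingers (all of step 2 and value of joint spin_key above 0.0045 m and contact force between the fingers and spinner above 1 N), for 0.3 s.
At the end, for the whole second after the job is handed in: The lid is shut (within 0.04 rad), the rocker is on (over 0.32 of 0.4 rad), and the fingers hold the large round key at least 4.5 of its 6 mm down with more than 1 N; the small key is up; the centrifuge is at rest within 20 mm of where it stood (all of step 3 and value of joint release_key below 0.002 m and distance of spinner from where it was at the start of the episode below 0.02 m and linear speed of spinner below 0.02 m/s); the arm keeps its last pose, push and grip.
It fails at once if the rocker is switched on while the lid is open (value of joint rocker above 0.2 rad and value of joint lid above 0.1 rad).
It fails at once if the large key is pressed before the lid is shut and the rocker is on (value of joint spin_key above 0.003 m and (value of joint lid above 0.1 rad or value of joint rocker below 0.2 rad)).
It fails at once if the small round key is pressed (value of joint release_key above 0.003 m).
It fails at once if the centrifuge is lifted, tipped or pushed out of its place (distance of spinner from where it was at the start of the episode above 0.02 m or angle between spinner's own z axis and vertical above 0.08 rad or height (world z) of spinner above 0.01 m).
It fails at once if a bystander is lifted, knocked over or pushed away (distance of any of beaker, big_weight, small_weight, tip_box, rack from where it was at the start of the episode above 0.025 m or angle between any of beaker, big_weight, small_weight, tip_box, rack's own z axis and vertical above 0.4 rad).
It also fails if it takes over 45 s, if anything falls off the work surface, if the arm or the gripper's body presses on something with over 40 N, if the wrist force passes 120 N, or if a joint passes its speed limit or range.

ROBOT

A 6-joint arm with a two-finger parallel gripper is mounted at the origin on the work surface; the furniture and walls round the work are solid. World frame = base frame: x ahead of the robot, y to its left, z up, the work surface at z = 0. Lengths are in m, angles in rad, forces in N, time in s.
With the tool pointing down it reaches from about 0.35 to 0.775 m from the base axis. Payload 5.5 kg.
Tool frame: the origin (TCP) lies between the finger pads; the fingertips stand 19 mm ahead of it and the grasp point (between the pads) is the TCP (env.tcp_to_tips is the distance from the TCP to the fingertips, in m); z points along the fingers, y is the direction in which the jaws open and shut (so a half turn about z gives the same grasp; the last joint's range is limited). The gripper opens to 85 mm and grips with 20 to 120 N. Pads are 22 mm wide; open, the fingers measure 114 mm over their backs; the gripper's body (76 mm by 85 mm) begins 54 mm behind the grasp point. The pads swing forward as they close: fully open they stand 13 mm farther back than shut.
Start: joints at [-1.315, 0.313, 0.046, 1.304, 0, 1.431], TCP at [0.222, -0.531, 0.25] pointing down, gripper open.
Joint ranges: [-2.76, 2.76], [-0.86, 1.69], [-1.03, 1.26], [-2.2, 2.34], [-1.47, 1.5], [-3.14, 3.14]. Speed limits (rad/s): [2.57, 2.57, 3.14, 3.14, 3.14, 3.14].

INTERFACE

Orientations are given as a unit quaternion [w, x, y, z].
In Python, from workcell import env, eyes, job gives the robot as it stands. The module is installed in compiled form; this text tells all that it offers.
- The arm moves only by the tool move_arm, never from a script. Its argument "commands" is a list of rows, each a list of 3 entries, a list of its own where there are three numbers: the shift along the world's x, y, z as a fraction of full scale, then the turn, a rotation vector about the world's x, y, z as a fraction of full scale, then the gripper command: -1 is shut, 1 is fully open, values between are in proportion. In form: [[[x, y, z], [wx, wy, wz], gripper], ...]. A call has 1 to 5 rows; each row shifts and turns the commanded pose from where the row before left it; what a row does not reach is not made up. Full scale, the value 1, is 0.04 m for a shift and 8 degrees for a turn. A row lasts 1/10 s, in which the tool goes at most 50 mm and 8.59 degrees, less where a joint would pass 70% of its speed; a pose out of reach is approached as far as the arm can. A call with a number of a shift or a turn outside -1 to 1 is refused whole. A call with a gripper value outside its range is refused whole. The fingers move at their own pace and stop on an object; "newtons" is the grip in N (left out, the last holds). Time passes only in rows, so rows that do not move let the fingers close. It gives the time, the measured TCP pose, the force and the opening at its end, in the units of the state.
- env.get_state(): the state, without advancing time (a new reading comes with each control period).
- eyes.read_camera(name): name is "scene" or "top" or "wrist"; returns a dict with "frame" (480x640x3 uint8, red, green, blue), "mtx" (3x3 intrinsics, pixels), "camera_from_world" (4x4, takes a point from world to camera coordinates); the wrist camera has in their place "mount" (4x4, takes a point from camera to tool coordinates, whose origin is the TCP and whose axes are the flange's). Camera axes: x right, y down, z forward; pixel columns grow to the right and rows downward; lengths in m; the calibration is good to about 2 mm. A picture is of the moment at which its call begins: read the wrist's pose just before it. There is no depth.
- job.hand_in(): hands the job in, once; it reports no verdict.
The state is a dict: "clock": time; "joint_pos": joint angles; "qvel": joint speeds; "tau": joint torques, N m; "tcp_pos": TCP position; "orientation": TCP orientation; "wrist_force": force on the tool from outside, world axes, zero at the start; "ft_torque": the same for the moment, N m; "finger_gap": finger opening in m.
Only numpy, scipy, OpenCV 4.12 (cv2) and the standard library are available. Lean on these libraries where they do the work, as an engineer would, in place of code of your own. Each camera call takes 0.05 s, during which the arm holds its last target.

## Working session

There is one attempt and no reset: what is moved stays moved. The work goes in short steps, Python scripts to look and compute and a tool call to move; the robot and the scene stay as the last step left them, time stands still between calls to the robot, and variables do not carry over. Pictures are saved under pics/ and viewed, and the job is handed in when it is done.

Besides the shell and the picture viewer there is one more tool, called after ">>>" by a JSON object that holds its "op" and its "data", one argument or row to a line. move_arm: Moves the arm, as the interface text tells. Its arguments: {"type":"object","properties":{"commands":{"type":"array","items":{"type":"array"}},"newtons":{"type":"number"}},"required":["commands"]}

```bash
mkdir -p pics; cat > h.py <<'E'
import numpy as np, cv2
from workcell import env, eyes, job
def snap(n,f):
    r=eyes.read_camera(n); cv2.imwrite('pics/'+f,r['frame'][:,:,::-1]); return r
def ray(r,u,v):
    T=np.linalg.inv(r['camera_from_world']); d=T[:3,:3]@np.linalg.inv(r['mtx'])@np.array([u,v,1.]); return T[:3,3],d
def onz(r,u,v,z):
    o,d=ray(r,u,v); return o+d*(z-o[2])/d[2]
def proj(r,p):
    c=r['camera_from_world']@np.append(p,1); q=r['mtx']@c[:3]; return q[:2]/q[2]
E
python3 - <<'E'
from h import *
s=env.get_state();print(s)
for n in('scene','top'):
    r=snap(n,n+'0.png'); print(n,ray(r,320,240),r['mtx'][0,0]); import pickle; pickle.dump(r,open(n+'0.pkl','wb'))
E
```

```text
{'clock': 0.0, 'joint_pos': array([-1.31462559e+00,  3.13998946e-01,  4.50174848e-02,  1.30360284e+00,
       -1.34984726e-06,  1.43120511e+00]), 'qvel': array([-2.05152089e-03, -7.16259252e-05,  9.76624624e-04, -7.97968802e-04,
       -3.44914285e-04,  9.92912934e-04]), 'tau': array([-1.35229609e-03, -4.80623925e+01,  2.98533386e+01,  1.92734582e-02,
       -2.63910442e-04,  8.74941719e-06]), 'tcp_pos': array([ 0.22154681, -0.53010705,  0.24942541]), 'orientation': array([-8.92428016e-04,  9.80484970e-01,  1.96592023e-01, -5.27544837e-05]), 'wrist_force': array([-0.16585497,  0.47443824,  0.59108556]), 'ft_torque': array([0.00248733, 0.00103398, 0.01086605]), 'finger_gap': 0.08558670587973959}
scene (array([ 0.78615866, -0.69642698,  0.68118121]), array([-0.25834544,  0.72872829, -0.63454293])) 445.498538762417
top (array([ 0.45201218, -0.01427129,  1.14196205]), array([ 0.08132582, -0.04463756, -0.99579559])) 521.3467805381862
```

View pics/scene0.png

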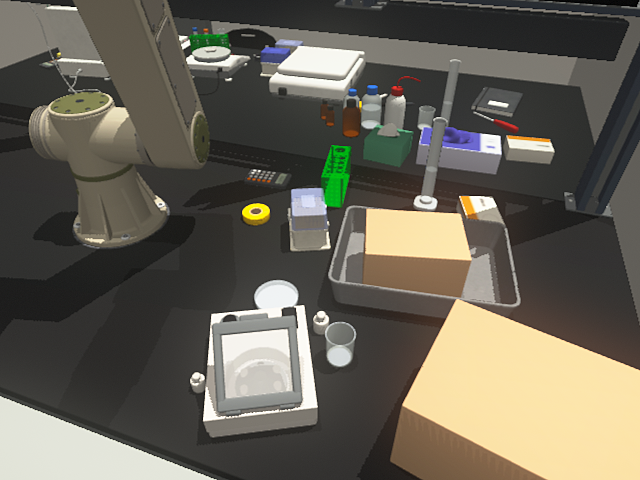

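View pics/top0.png

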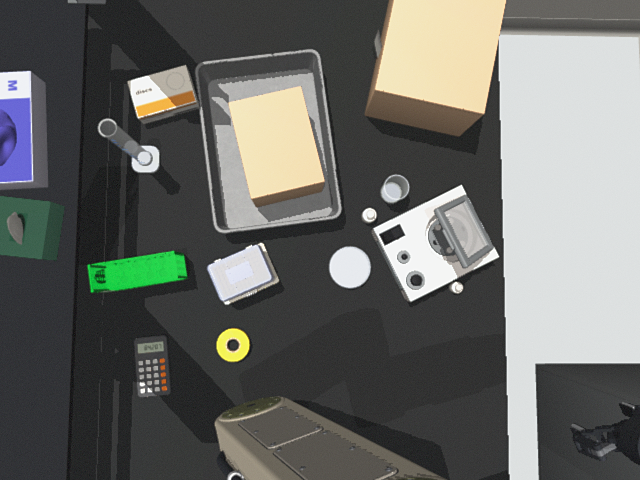

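```bash
python3 - <<'E'
import cv2
a=cv2.imread('pics/top0.png')[170:320,350:520]; cv2.imwrite('pics/top0z.png',cv2.resize(a,None,fx=4,fy=4,interpolation=cv2.INTER_CUBIC))
a=cv2.imread('pics/scene0.png')[270:440,180:370]; cv2.imwrite('pics/scene0z.png',cv2.resize(a,None,fx=3.5,fy=3.5,interpolation=cv2.INTER_CUBIC))
E
```

```text
(no output)
```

View pics/top0z.png

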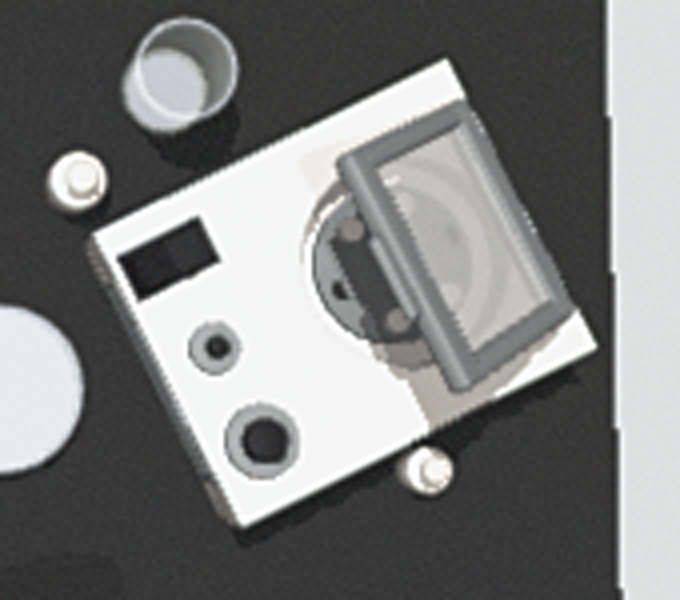

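View pics/scene0z.png

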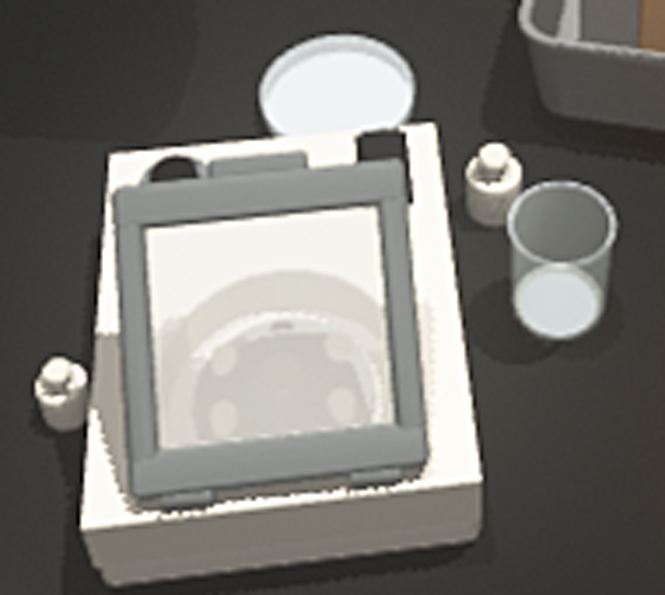

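```bash
python3 - <<'E'
from h import *; import pickle
r=pickle.load(open('top0.pkl','rb'))
f=lambda u,v,z: onz(r,350+u/4-.375,170+v/4-.375,z)
B=np.array([[-.105,.085],[-.105,-.085],[.105,-.085],[.105,.085],[-.076,-.05],[-.076,.004]])
W=np.array([f(96,234,.06),f(245,527,.06),f(597,347,.06),f(446,58,.06),f(265,440,.076),f(217,347,.076)])[:,:2]
b=B-B.mean(0);w=W-W.mean(0); z=((w[:,0]+1j*w[:,1])*np.conj(b[:,0]+1j*b[:,1])).sum(); th=np.angle(z)
print('scale',abs(z)/(b**2).sum(),'yaw',th)
R=np.array([[np.cos(th),-np.sin(th)],[np.sin(th),np.cos(th)]]); t=W.mean(0)-R@B.mean(0)
print('origin',t); print('res mm',np.round((W-(B@R.T+t))*1e3,1))
T=np.eye(4);T[:2,:2]=R;T[:2,3]=t; np.save('T.npy',T)
wp=lambda p:(T@np.append(p,1))[:3]
P={'rocker':wp([-.090,.056,.066]),'rel':wp([-.076,.004,.076]),'spin':wp([-.076,-.05,.076]),'hinge':wp([.098,0,.066])}
s=pickle.load(open('scene0.pkl','rb'))
for k,v in P.items(): print(k,v.round(4),np.hypot(*v[:2]).round(3),'top4x',((proj(r,v)-[350,170])*4).round(),'scene3.5x',((proj(s,v)-[180,270])*3.5).round())
for a in np.arange(.5,1.05,.1):
    o=[]
    for y in (.064,-.064):
        v=wp([.098-.132*np.cos(a)-.007*np.sin(a)*1, y, .066+.132*np.sin(a)+.007*np.cos(a)*1]); o+=[((proj(r,v)-[350,170])*4).round(),((proj(s,v)-[180,270])*3.5).round()]
    print(a,*o)
for n,u,v,z in(('beakerbase',170,85,0),('beakerrim',185,72,.068),('bigw',80,178,.044),('smallw',432,467,.035),('petri',0,388,.01)): print(n,f(u,v,z).round(3))
E
```

```text
scale 1.002774958807225 yaw -1.10405196315273
origin [ 0.53740952 -0.30619354]
res mm [[ 0.  -0.9]
 [-0.4 -1.3]
 [-0.3 -0.8]
 [ 0.7 -0.1]
 [ 0.3  1.6]
 [-0.3  1.6]]
rocker [ 0.5469 -0.2006  0.066 ] 0.583 top4x [145. 268.] scene3.5x [376. 141.]
rel [ 0.5068 -0.2365  0.076 ] 0.559 top4x [219. 345.] scene3.5x [275. 158.]
spin [ 0.4586 -0.2608  0.076 ] 0.528 top4x [267. 439.] scene3.5x [167. 169.]
hinge [ 0.5815 -0.3937  0.066 ] 0.702 top4x [511. 205.] scene3.5x [277. 483.]
0.5 [287. 179.] [397. 150.] [407. 414.] [114. 178.]
0.6 [303. 171.] [397. 144.] [425. 408.] [110. 173.]
0.7 [322. 161.] [397. 142.] [446. 400.] [105. 171.]
0.7999999999999999 [343. 151.] [398. 142.] [468. 392.] [100. 172.]
0.8999999999999999 [365. 139.] [399. 146.] [491. 382.] [ 96. 176.]
0.9999999999999999 [389. 128.] [401. 153.] [515. 372.] [ 91. 184.]
beakerbase [ 0.656 -0.226  0.   ]
beakerrim [ 0.651 -0.221  0.068]
bigw [ 0.598 -0.169  0.044]
smallw [ 0.445 -0.358  0.035]
petri [ 0.487 -0.13   0.01 ]
```

>>> {"op": "move_arm", "data": {
  "commands": [
    [[0.5, 0.3, 0], [0, 0, 0.9], -1],
    [[0.6, 0.4, 0], [0, 0, 0.9], -1],
    [[0.6, 0.4, 0], [0, 0, 0.9], -1],
    [[0.6, 0.4, 0], [0, 0, 0.9], -1],
    [[0.6, 0.4, 0], [0, 0, 0.9], -1]
  ],
  "newtons": 40
}}

```text
clock: 0.6
tcp_pos: [0.3384, -0.4537, 0.2498]
orientation: [-0.0, 0.871, 0.492, 0.0]
wrist_force: [-0.6, -0.8, -0.2]
finger_gap: 0.0124
```

>>> {"op": "move_arm", "data": {
  "commands": [
    [[0.6, 0.4, 0], [0, 0, 0.9], -1],
    [[0.6, 0.4, 0], [0, 0, 0.9], -1],
    [[0.6, 0.4, 0], [0, 0, 0.9], -1],
    [[0.6, 0.4, 0], [0, 0, 0.9], -1],
    [[0.6, 0.4, 0], [0, 0, 0.9], -1]
  ]
}}

```text
clock: 1.1
tcp_pos: [0.4584, -0.3736, 0.2498]
orientation: [-0.0, 0.676, 0.737, 0.0]
wrist_force: [1.1, -0.8, -0.5]
finger_gap: 0.0001
```

>>> {"op": "move_arm", "data": {
  "commands": [
    [[0.6, 0.4, 0], [0, 0, 0.9], -1],
    [[0.6, 0.4, 0], [0, 0, 0.9], -1],
    [[0.3, 0.3, 0], [0, 0, 0.9], -1],
    [[0, 0, 0], [0, 0, 0], -1]
  ]
}}

```text
clock: 1.5
tcp_pos: [0.519, -0.3287, 0.2495]
orientation: [-0.001, 0.526, 0.85, 0.0]
wrist_force: [-0.3, 0.2, -0.2]
finger_gap: 0.0001
```

```bash
cat > st.py <<'E'
from h import *
def st(tx=None,z=None):
    s=env.get_state(); T=np.load('T.npy'); p=s['tcp_pos']; q=s['orientation']
    from scipy.spatial.transform import Rotation as R
    M=R.from_quat(np.roll(q,-1)).as_matrix()
    tip=p+M[:,2]*env.tcp_to_tips
    l=np.linalg.inv(T)@np.append(tip,1)
    yl=T[:3,:3].T@M[:,1]
    print('t',s['clock'],'tip local mm',(l[:3]*1e3).round(1),'tool z',M[:,2].round(3),'yaw err deg',np.degrees(np.arctan2(-yl[0],yl[1])).round(2),'F',s['wrist_force'].round(2),'gap',round(s['finger_gap'],4))
    if tx is not None:
        g=T@np.append(np.array(tx),1); print('rows*40mm needed',((g[:3]-tip)/.04).round(2))
E
python3 -c "
from st import *
st([.021,0,.17]); snap('scene','scene1.png'); snap('wrist','wrist1.png')"
```

```text
t 1.5 tip local mm [ 11.8 -26.6 230.5] tool z [-0.001  0.001 -1.   ] yaw err deg -0.22 F [-0.28  0.17 -0.2 ] gap 0.0001
rows*40mm needed [ 0.7   0.09 -1.51]
```

View pics/wrist1.png

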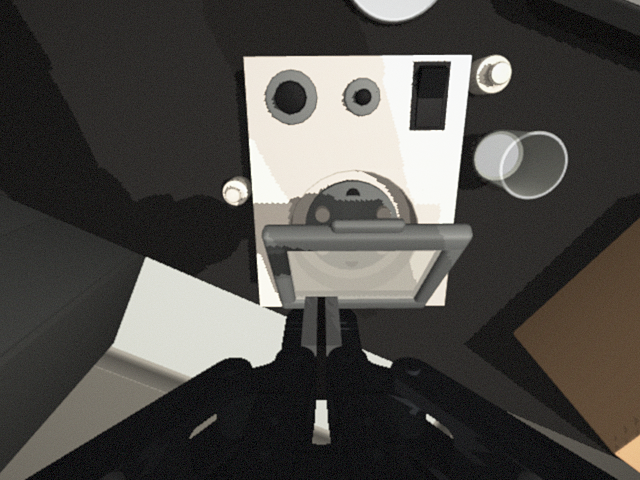

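View pics/scene1.png

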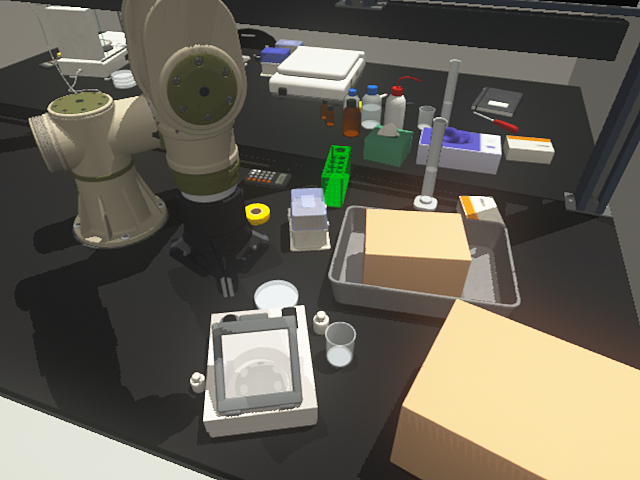

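>>> {"op": "move_arm", "data": {
  "commands": [
    [[0.35, 0.05, 0], [0, 0, 0], -1],
    [[0.35, 0.05, 0], [0, 0, 0], -1],
    [[0, 0, -0.7], [0, 0, 0], -1],
    [[0, 0, -0.7], [0, 0, 0], -1],
    [[0, 0, 0], [0, 0, 0], -1]
  ]
}}

```text
clock: 2.1
tcp_pos: [0.5428, -0.3259, 0.19]
orientation: [-0.004, 0.529, 0.848, 0.0]
wrist_force: [-0.3, -0.4, -0.6]
finger_gap: -0.0001
```

```bash
python3 -c "
from st import *
st([.021,0,.17]); r=snap('scene','s2.png'); a=cv2.imread('pics/s2.png')[200:440,150:400]; cv2.imwrite('pics/scene2.png',cv2.resize(a,None,fx=2.4,fy=2.4))"
```

```text
t 2.1 tip local mm [ 19.9  -4.2 171. ] tool z [-0.006  0.005 -1.   ] yaw err deg -0.65 F [-0.35 -0.43 -0.62] gap -0.0001
rows*40mm needed [ 0.11  0.02 -0.03]
```

View pics/scene2.png

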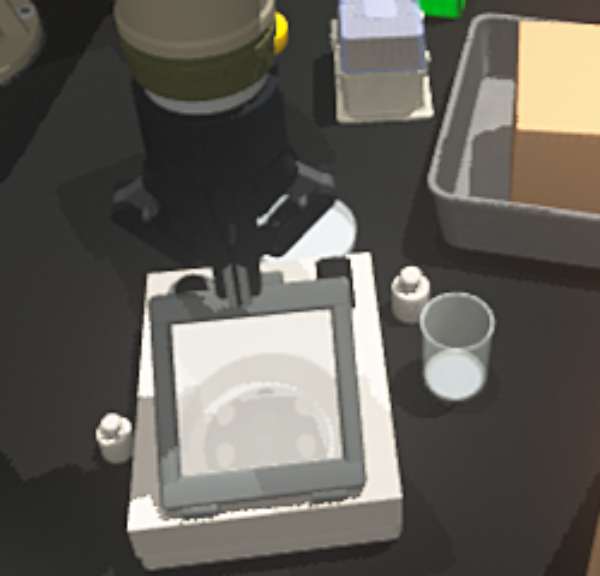

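>>> {"op": "move_arm", "data": {
  "commands": [
    [[0, 0, -0.25], [0, 0, 0], -1],
    [[0, 0, -0.13], [0, 0, 0], -1],
    [[-0.1, 0.19, -0.25], [0, 0, 0], -1],
    [[-0.1, 0.19, -0.25], [0, 0, 0], -1],
    [[0, 0, 0], [0, 0, 0], -1]
  ]
}}

```text
clock: 2.65
tcp_pos: [0.537, -0.3106, 0.1587]
orientation: [-0.001, 0.528, 0.849, 0.0]
wrist_force: [0.1, 0.9, 0.3]
finger_gap: 0.0
```

```bash
python3 -c "
from st import *
st([.0037,0,.136]); r=snap('scene','s3.png'); a=cv2.imread('pics/s3.png')[200:440,150:400]; cv2.imwrite('pics/scene3.png',cv2.resize(a,None,fx=2.4,fy=2.4))"
```

```text
t 2.65 tip local mm [  3.7  -2.4 139.7] tool z [-0.001  0.001 -1.   ] yaw err deg -0.46 F [0.06 0.89 0.35] gap 0.0
rows*40mm needed [ 0.05  0.03 -0.09]
```

View pics/scene3.png

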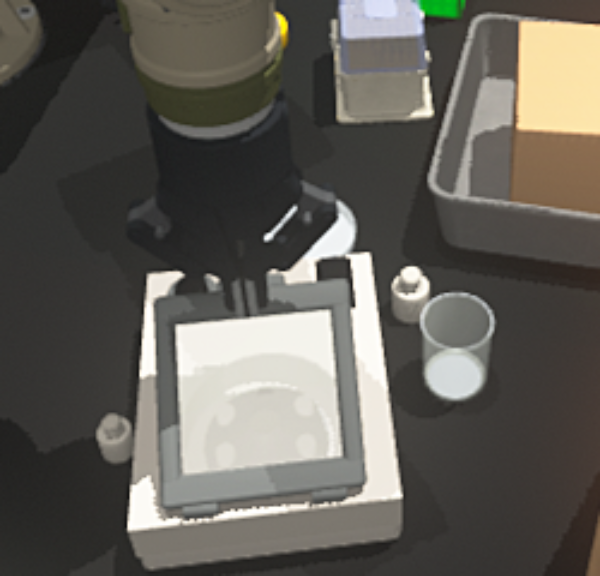

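>>> {"op": "move_arm", "data": {
  "commands": [
    [[-0.08, 0.16, -0.38], [0, 0, 0], -1],
    [[-0.08, 0.16, -0.38], [0, 0, 0], -1],
    [[-0.05, 0.1, -0.45], [0, 0, 0], -1],
    [[0, 0, 0], [0, 0, 0], -1]
  ]
}}

```text
clock: 3.1
tcp_pos: [0.5284, -0.2939, 0.1095]
orientation: [-0.001, 0.528, 0.849, 0.0]
wrist_force: [0.9, 0.8, 1.3]
finger_gap: -0.0002
```

```bash
python3 -c "
from st import *
st([-.018,0,.073]); r=snap('scene','s4.png'); a=cv2.imread('pics/s4.png')[200:440,150:400]; cv2.imwrite('pics/scene4.png',cv2.resize(a,None,fx=2.4,fy=2.4))"
```

```text
t 3.1 tip local mm [-15.1  -2.5  90.5] tool z [-0.002  0.002 -1.   ] yaw err deg -0.46 F [0.93 0.83 1.33] gap -0.0002
rows*40mm needed [ 0.02  0.09 -0.44]
```

View pics/scene4.png

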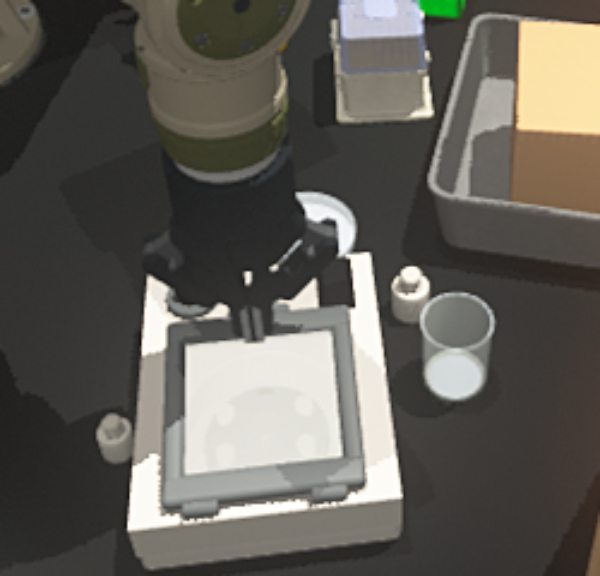

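>>> {"op": "move_arm", "data": {
  "commands": [
    [[0, 0.05, -0.25], [0, 0, 0], -1],
    [[0, 0.04, -0.2], [0, 0, 0], -1],
    [[0, 0, -0.06], [0, 0, 0], -1],
    [[0, 0, 0], [0, 0, 0], -1]
  ]
}}

```text
clock: 3.55
tcp_pos: [0.5301, -0.2915, 0.0919]
orientation: [0.001, 0.528, 0.849, -0.0]
wrist_force: [-0.8, 0.5, 8.5]
finger_gap: 0.0003
```

>>> {"op": "move_arm", "data": {
  "commands": [
    [[0, 0, -0.03], [0, 0, 0], -1],
    [[0, 0, 0], [0, 0, 0], -1],
    [[0, 0, 0], [0, 0, 0], -1]
  ]
}}

```text
clock: 3.85
tcp_pos: [0.5301, -0.2915, 0.0917]
orientation: [0.002, 0.528, 0.849, -0.0]
wrist_force: [-3.2, 2.3, 14.7]
finger_gap: -0.0002
```

```bash
python3 -c "
from st import *
st([-.090,.056,.11]); r=snap('scene','s5.png'); a=cv2.imread('pics/s5.png')[200:440,150:400]; cv2.imwrite('pics/scene5.png',cv2.resize(a,None,fx=2.4,fy=2.4))"
```

```text
t 3.85 tip local mm [-16.3   0.1  72.7] tool z [ 0.003 -0.002 -1.   ] yaw err deg -0.46 F [-3.25  2.25 14.66] gap -0.0002
rows*40mm needed [0.42 2.27 0.93]
```

View pics/scene5.png

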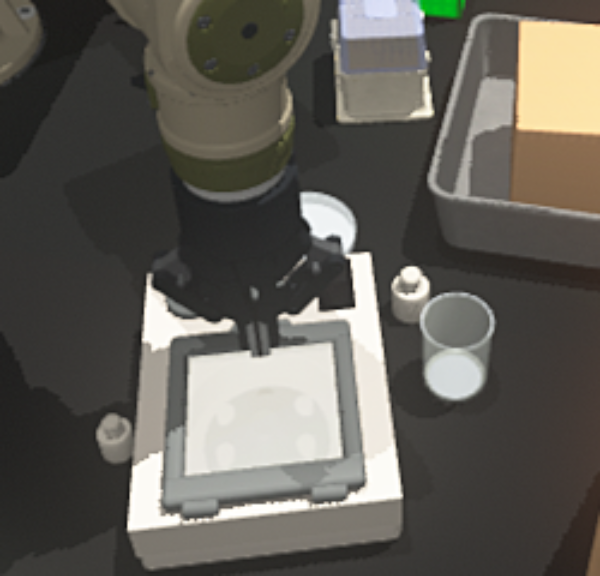

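Lid is flat and at its stop (tip at 72.7 mm, 15 N). Lifting and going above the rocker.

>>> {"op": "move_arm", "data": {
  "commands": [
    [[0, 0, 0.7], [0, 0, 0], -1],
    [[0, 0, 0.6], [0, 0, 0], -1],
    [[0.14, 0.76, 0], [0, 0, 0], -1],
    [[0.14, 0.76, 0], [0, 0, 0], -1],
    [[0.14, 0.76, 0], [0, 0, 0], -1]
  ]
}}

```text
clock: 4.4
tcp_pos: [0.5463, -0.1992, 0.1413]
orientation: [0.0, 0.528, 0.849, 0.0]
wrist_force: [-0.1, 0.6, -0.6]
finger_gap: 0.0
```

>>> {"op": "move_arm", "data": {
  "commands": [
    [[0, 0, 0], [0, 0, 0], -1],
    [[0, 0, 0], [0, 0, 0], -1]
  ]
}}

```text
clock: 4.6
tcp_pos: [0.5463, -0.1992, 0.1411]
orientation: [0.0, 0.527, 0.85, -0.0]
wrist_force: [-0.7, -0.5, -0.8]
finger_gap: -0.0
```

```bash
python3 -c "
from st import *
st([-.090,.056,.11]); r=snap('scene','s6.png'); a=cv2.imread('pics/s6.png')[200:440,150:400]; b=cv2.resize(a,None,fx=2.4,fy=2.4); 
snap('top','t6.png'); a=cv2.imread('pics/t6.png')[170:320,350:520];cv2.imwrite('pics/top6.png',cv2.resize(a,None,fx=4,fy=4,interpolation=cv2.INTER_CUBIC)); cv2.imwrite('pics/scene6.png',b); snap('wrist','wrist6.png')"
```

```text
t 4.6 tip local mm [-91.5  56.1 122.1] tool z [ 0. -0. -1.] yaw err deg -0.37 F [-0.67 -0.46 -0.76] gap -0.0
rows*40mm needed [ 0.02 -0.03 -0.3 ]
```

View pics/scene6.png

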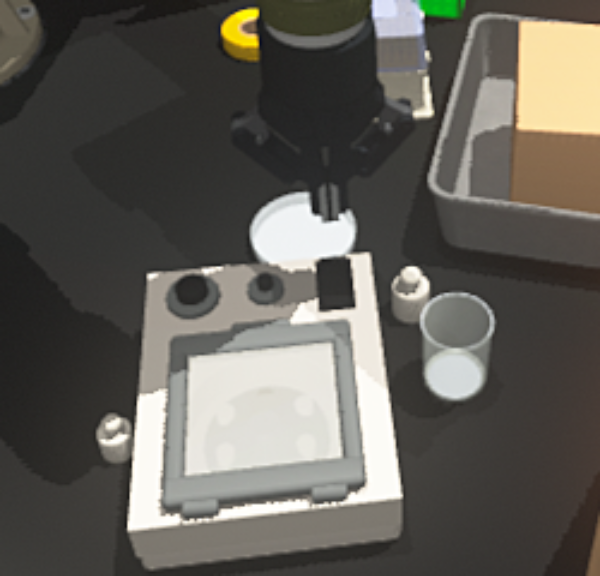

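View pics/top6.png

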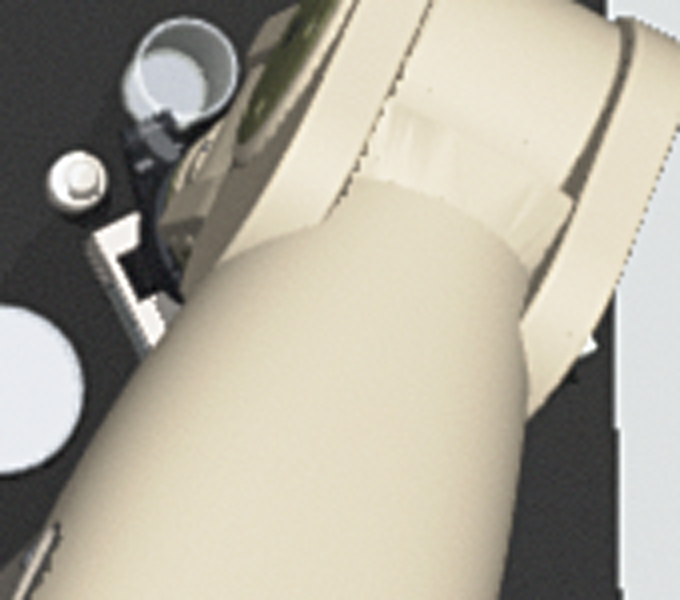

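View pics/wrist6.png

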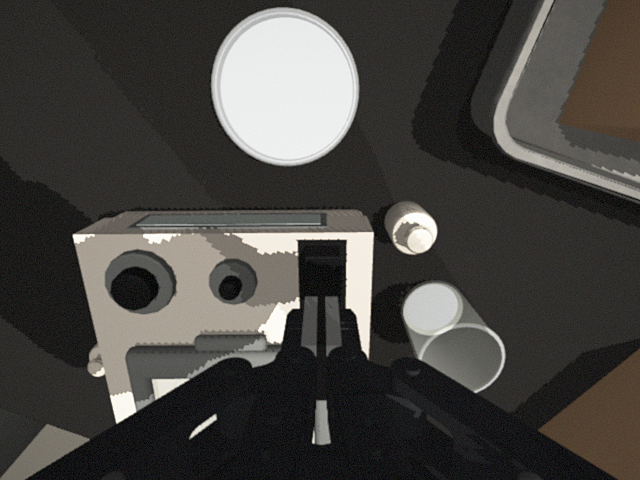

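>>> {"op": "move_arm", "data": {
  "commands": [
    [[0.02, 0, -0.6], [0, 0, 0], -1],
    [[0, 0, -0.5], [0, 0, 0], -1],
    [[0, 0, -0.15], [0, 0, 0], -1],
    [[0, 0, -0.12], [0, 0, 0], -1],
    [[0, 0, 0], [0, 0, 0], -1]
  ]
}}

```text
clock: 5.25
tcp_pos: [0.5467, -0.2002, 0.0863]
orientation: [-0.0, 0.528, 0.849, -0.0]
wrist_force: [0.5, 0.6, -0.1]
finger_gap: -0.0001
```

```bash
python3 -c "
from st import *
st([-.090,.056,.063])"
```

```text
t 5.25 tip local mm [-90.4  56.   67.3] tool z [-0.  0. -1.] yaw err deg -0.5 F [ 0.52  0.65 -0.11] gap -0.0001
rows*40mm needed [ 0.   -0.01 -0.11]
```

>>> {"op": "move_arm", "data": {
  "commands": [
    [[0, 0, -0.08], [0, 0, 0], -1],
    [[0, 0, -0.04], [0, 0, 0], -1],
    [[0, 0, 0], [0, 0, 0], -1]
  ]
}}

```text
clock: 5.55
tcp_pos: [0.5475, -0.1999, 0.0821]
orientation: [0.001, 0.528, 0.849, 0.0]
wrist_force: [-0.4, 0.8, 2.2]
finger_gap: -0.0001
```

>>> {"op": "move_arm", "data": {
  "commands": [
    [[0, 0, -0.04], [0, 0, 0], -1],
    [[0, 0, 0], [0, 0, 0], -1],
    [[0, 0, 0], [0, 0, 0], -1]
  ]
}}

```text
clock: 5.85
tcp_pos: [0.5475, -0.1999, 0.0819]
orientation: [0.001, 0.528, 0.849, 0.0]
wrist_force: [-2.7, 2.6, 12.0]
finger_gap: 0.0004
```

>>> {"op": "move_arm", "data": {
  "commands": [
    [[0, 0, 0.5], [0, 0, 0], -1],
    [[0, 0, 0.7], [0, 0, 0], -1],
    [[-0.4, -0.2, 0], [0, 0, 0], -1],
    [[-0.7, -0.5, 0], [0, 0, 0], -1],
    [[0, 0, 0], [0, 0, 0], -1]
  ]
}}

```text
clock: 6.35
tcp_pos: [0.5007, -0.2292, 0.1282]
orientation: [-0.0, 0.529, 0.849, -0.001]
wrist_force: [-0.3, 0.5, 0.4]
finger_gap: 0.0001
```

```bash
python3 -c "
from st import *
st([-.076,-.05,.09]); r=snap('scene','s7.png'); a=cv2.imread('pics/s7.png')[260:440,180:350]; b=cv2.resize(a,None,fx=3.2,fy=3.2,interpolation=cv2.INTER_CUBIC);cv2.imwrite('pics/scene7.png',b);
snap('wrist','wrist7.png')"
```

```text
t 6.35 tip local mm [-85.2   1.8 109.2] tool z [-0.001 -0.001 -1.   ] yaw err deg -0.61 F [-0.27  0.49  0.39] gap 0.0001
rows*40mm needed [-1.05 -0.79 -0.48]
```

View pics/scene7.png

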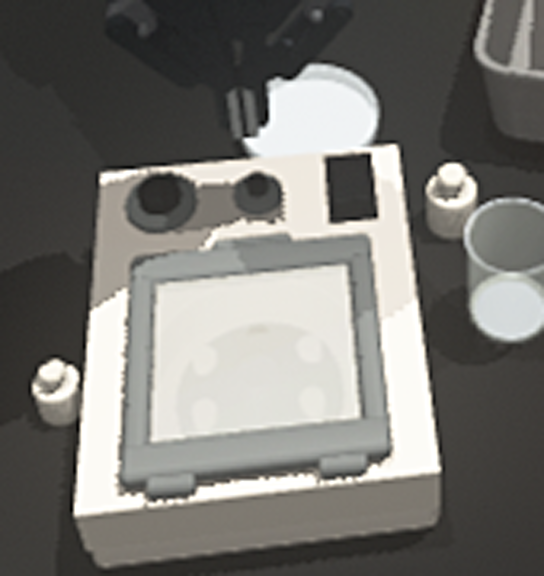

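View pics/wrist7.png

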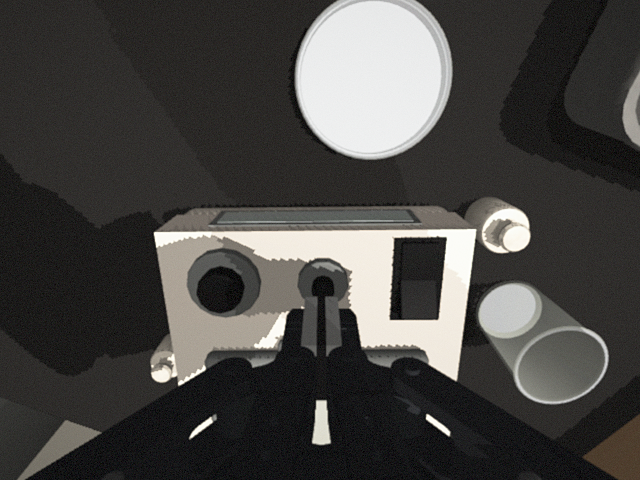

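>>> {"op": "move_arm", "data": {
  "commands": [
    [[-0.5, -0.4, 0], [0, 0, 0], -1],
    [[-0.55, -0.39, 0], [0, 0, 0], -1],
    [[0, 0, 0], [0, 0, 0], -1],
    [[0, 0, -0.5], [0, 0, 0], -1],
    [[0, 0, 0], [0, 0, 0], -1]
  ]
}}

```text
clock: 6.95
tcp_pos: [0.4606, -0.2583, 0.1061]
orientation: [-0.001, 0.528, 0.849, 0.0]
wrist_force: [-1.1, 0.3, 0.3]
finger_gap: -0.0001
```

```bash
python3 -c "
from st import *
st([-.076,-.05,.07]); r=snap('scene','s8.png'); a=cv2.imread('pics/s8.png')[260:440,180:350]; b=cv2.resize(a,None,fx=3.2,fy=3.2,interpolation=cv2.INTER_CUBIC);cv2.imwrite('pics/scene8.png',b)"
```

```text
t 6.95 tip local mm [-77.4 -47.1  87.1] tool z [-0.002  0.002 -1.   ] yaw err deg -0.44 F [-1.11  0.33  0.28] gap -0.0001
rows*40mm needed [-0.05 -0.06 -0.43]
```

View pics/scene8.png

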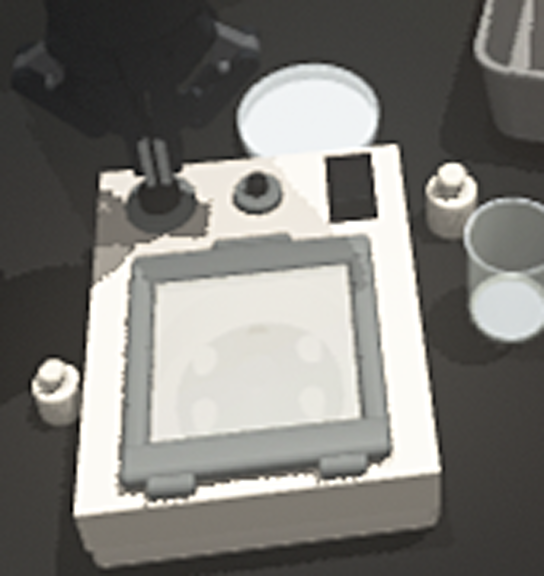

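>>> {"op": "move_arm", "data": {
  "commands": [
    [[-0.04, -0.04, -0.15], [0, 0, 0], -1],
    [[0, 0, -0.15], [0, 0, 0], -1],
    [[0, 0, -0.1], [0, 0, 0], -1],
    [[0, 0, 0], [0, 0, 0], -1]
  ]
}}

```text
clock: 7.4
tcp_pos: [0.4598, -0.2611, 0.0919]
orientation: [0.0, 0.528, 0.849, 0.0]
wrist_force: [-0.2, 0.3, 3.2]
finger_gap: 0.0002
```

>>> {"op": "move_arm", "data": {
  "commands": [
    [[0, 0, -0.07], [0, 0, 0], -1],
    [[0, 0, -0.03], [0, 0, 0], -1],
    [[0, 0, 0], [0, 0, 0], -1],
    [[0, 0, 0], [0, 0, 0], -1]
  ]
}}

```text
clock: 7.8
tcp_pos: [0.4598, -0.2611, 0.089]
orientation: [0.001, 0.528, 0.849, 0.0]
wrist_force: [-1.6, 1.7, 8.5]
finger_gap: -0.0
```

>>> {"op": "move_arm", "data": {
  "commands": [
    [[0, 0, -0.02], [0, 0, 0], -1],
    [[0, 0, 0], [0, 0, 0], -1],
    [[0, 0, 0], [0, 0, 0], -1],
    [[0, 0, 0], [0, 0, 0], -1],
    [[0, 0, 0], [0, 0, 0], -1]
  ]
}}

```text
clock: 8.3
tcp_pos: [0.4598, -0.2611, 0.0889]
orientation: [0.001, 0.528, 0.849, 0.0]
wrist_force: [-2.2, 3.6, 13.3]
finger_gap: -0.0002
```

```bash
python3 -c "
from st import *
st([-.076,-.05,.07]); r=snap('scene','s9.png'); a=cv2.imread('pics/s9.png')[260:440,180:350]; b=cv2.resize(a,None,fx=3.2,fy=3.2,interpolation=cv2.INTER_CUBIC);cv2.imwrite('pics/scene9.png',b);snap('wrist','wrist9.png')"
```

```text
t 8.3 tip local mm [-75.2 -49.   69.9] tool z [ 0.002 -0.001 -1.   ] yaw err deg -0.45 F [-2.18  3.61 13.34] gap -0.0002
rows*40mm needed [-0.03  0.01  0.  ]
```

View pics/scene9.png

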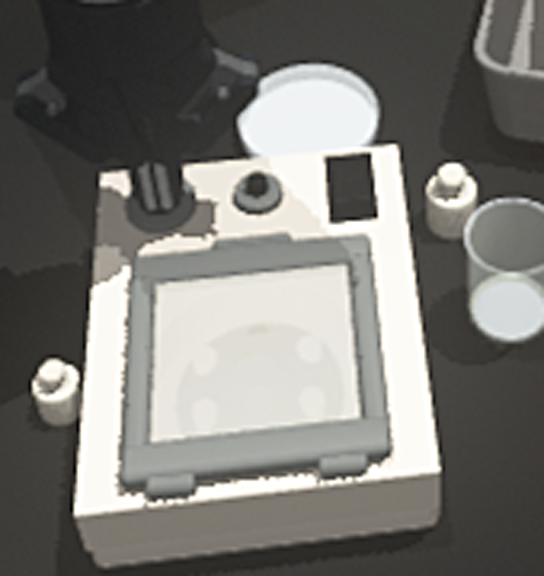

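View pics/wrist9.png

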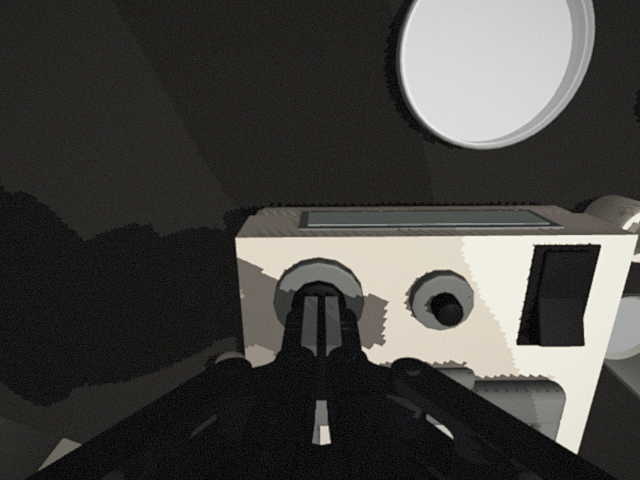

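The key is fully down (tip at 69.9 mm, 13 N). The back half of the rocker stands raised, the lid is flat, and the small key is untouched. Handing in.

```bash
python3 -c "
from h import *
print(env.get_state()['wrist_force']); print(job.hand_in())"
```

```text
[-2.14802487  3.14045641 13.20750454]
the job is handed in; nothing more can be done
None
```

I shut the lid, switched the rocker on, and handed the job in at about 8.3 s with the closed fingers still holding the large key down. The hand-in gives no verdict, so the checks below are mine.

| Step | Fingertip height above the bench | Height given in the task | Push (N) |
|---|---|---|---|
| Lid pressed to its stop | 72.7 mm | 73 mm | 15 |
| Rocker pressed to its stop | about 63 mm | 63 mm | 12 |
| Large key held down | 69.9 mm | 70 mm (76 minus its 6 mm travel) | 13 |

- **Final pictures:** the lid lies flat and the rear half of the rocker stands raised. The small key is up. I saw no shift of the centrifuge, weights or beaker; the tip box and rack were outside my last close-up.
- **Limits of the checks:** the arm hid the centrifuge from the top camera after the lid step, so I did not re-measure its position. That rests on the scene and wrist views. No check failed or disagreed with another.

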